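Set out the weighing station

ROBOT

A 6-joint arm with a two-finger parallel gripper is mounted at the origin on the work surface. World frame = base frame: x ahead of the robot, y to its left, z up, the work surface at z = 0. Lengths are in m, angles in rad, forces in N, time in s.
With the tool pointing down it reaches from about 0.35 to 0.85 m from the base axis. Payload 8.1 kg.
Tool frame: the origin (TCP) lies at the centre of the arm's flange, where the gripper is bolted on; the fingertips stand 186 mm ahead of it and the grasp point (between the pads) lies 167 mm ahead of it; z points along the fingers, y is the direction in which the jaws open and shut (so a half turn about z gives the same grasp; the last joint's range is limited). The gripper opens to 93 mm and grips with 3 to 60 N. Pads are 15 mm wide; open, the fingers measure 128 mm over their backs; the gripper's body (75 mm by 188 mm) begins 65 mm behind the grasp point.
Start: joints at [-1.335, 0.13, 1.488, -0, 1.523, -0.085], TCP at [0.189, -0.569, 0.405] pointing down, gripper open.
Joint ranges: [-2.96, 2.96], [-0.89, 2.26], [0.02, 2.5], [-1.34, 4.48], [0, 2.73], [-2.66, 2.66]. Speed limits (rad/s): [2.39, 2.39, 2.79, 3.14, 3.14, 3.14].

INTERFACE

Orientations are given as a rotation vector (axis times angle).
In Python, from plant import robot, viewer, order gives the robot as it stands.
- The arm moves only by the tool apply_moves, never from a script. Its argument "deltas" is a list of rows, each a list of 3 entries, a list of its own where there are three numbers: the finger opening in mm, from 0 to 93, then the shift along the tool's x, y, z in mm, then the turn about the tool's z in rad. In form: [[grip, [dx, dy, dz], yaw], ...]. A call has 1 to 5 rows; each row shifts and turns the commanded pose from where the row before left it, along the tool's axes as they then stand; what a row does not reach is not made up. A row lasts 1/8 s, in which the tool goes at most 62.5 mm and 10.7 degrees, less where a joint would pass 70% of its speed; a pose out of reach is approached as far as the arm can. A call is refused whole if a number of a shift passes 62.5 or a number of a turn 0.188, either way. A call with a gripper value outside its range is refused whole. The fingers move at their own pace and stop on an object; "grip_force" is the grip in N (left out, the last holds). Time passes only in rows, so rows that do not move let the fingers close. It gives the time, the measured TCP pose, the force and the opening at its end, in the units of the state.
- robot.read_state(): the state, without advancing time (a new reading comes with each control period).
- viewer.read_camera(name): name is "scene" or "top" or "wrist"; returns the picture (420x560x3 uint8, blue, green, red); there is no depth.
- viewer.get_calibration(name): a dict with "fx", "fy", "cx", "cy" (pixels), "R" (3x3) and "t" (3): a world point X has camera coordinates R X + t. Camera axes: x right, y down, z forward; pixel columns grow to the right and rows downward; lengths in m; the calibration is good to about 2 mm. A picture is of the moment at which its call begins: read the wrist's pose just before it. get_calibration takes no time and is no camera call; for the wrist camera it gives the pose at the moment of the call.
- order.close_job(): hands the job in, once; it reports no verdict.
The state is a dict: "t": time; "q": joint angles; "dq": joint speeds; "joint_torque": joint torques, N m; "tool_pos": TCP position; "orientation": TCP orientation; "force": force on the tool from outside, world axes, zero at the start; "wrist_torque": the same for the moment, N m; "opening": finger opening in m.
Only numpy, scipy, OpenCV 4.12 (cv2) and the standard library are available. Lean on these libraries where they do the work, as an engineer would, in place of code of your own. Each camera call takes 0.05 s, during which the arm holds its last target. There are 200 camera calls.

TASK

Set out the weighing station: stand the porcelain crucible in the middle of the balance's round pan and put its lid on it, properly seated. On the three round mats in the row, stand the squat jar on the mat next to the balance, the open beaker on the mat next to the stirrer, and the tall bottle on the mat between those two. Everything ends upright in the middle of its place, set down gently and never dropped.

Things in the scene. Friction and masses are not known exactly. Their poses are not given: they have to be found in the camera images.
- crucible: Small open white porcelain crucible, 38 mm high, outer diameter 39 mm at the foot, 45 mm at mid height, 47 mm at the rim; wall 3 mm (mouth 41 mm wide inside), about 50 g. Origin: centre of its underside, z up; round. Loose, upright on the bench (z = 0) on the robot's side of the row. 
- lid: White porcelain lid: disc 52 mm wide, 4 mm thick (5 to 9 mm above its origin); below it a plug 30 mm wide, 5 mm deep, on which it rests; on top a knob to grip, 14 mm wide (9 to 27 mm above its origin). Seated: disc on the crucible's rim, plug in its mouth, origin 33 mm above the crucible's. 30 g. Origin: centre of its underside, z up; round. Loose, upright on the bench (z = 0) on the robot's side of the row. 
- beaker: Open straight-sided clear glass beaker, 54 mm outer diameter (55 at the rim), 80 mm high, wall 2.5 mm, with three short white marks on one side; about 70 g. Origin: centre of its underside, z up; round. Loose, upright on the bench (z = 0) on the robot's side of the row. 
- jar: Squat closed jar, 50 mm high: white body 56 mm in diameter up to 32 mm, bare metal screw cap 60 mm in diameter from 32 to 50 mm; about 120 g. Origin: centre of its underside, z up; round. Loose, upright on the bench (z = 0) on the robot's side of the row. 
- bottle: Tall amber glass reagent bottle with paper label, 108 mm high: body 56 mm in diameter up to 60 mm, shoulder narrowing to a 27 mm neck at 77 mm, white cap 35 mm in diameter from 82 to 108 mm, good to grip; about 180 g. Origin: centre of its underside, z up; round. Loose, upright on the bench (z = 0) on the robot's side of the row. 
- balance: Laboratory balance, white case 160 x 140 mm and 52 mm high, fixed, with a round steel pan 96 mm in diameter whose top is flat and 62 mm above the origin. Origin: underside, exactly below the pan's centre. It stands at one end of the row of mats, left or right, with its display towards the robot (-x at yaw 0).
- stirrer: Magnetic hotplate stirrer, grey case 160 x 140 mm with a square white top plate 125 x 125 mm, 86 mm high in all, two black knobs on the side towards the robot, fixed, switched off and not to be used. Origin: underside, below the top plate's centre. It stands at the other end of the row of mats.
- mat_1: One of three like round black rubber mats, 82 mm wide, 4 mm thick, fixed; origin: centre of the underside. They lie on a 3 mm thick grey bench liner in a row between balance and stirrer (which stand on it too), about 115 mm apart; this one is at the left end of the mats seen from the robot (largest y): beside the balance or the stirrer, whichever stands on the left.
- mat_2: One of three like round black rubber mats, 82 mm wide, 4 mm thick, fixed; origin: centre of the underside. They lie on a 3 mm thick grey bench liner in a row between balance and stirrer (which stand on it too), about 115 mm apart; this one is always the middle one.
- mat_3: One of three like round black rubber mats, 82 mm wide, 4 mm thick, fixed; origin: centre of the underside. They lie on a 3 mm thick grey bench liner in a row between balance and stirrer (which stand on it too), about 115 mm apart; this one is at the right end of the mats seen from the robot (smallest y): beside the balance or the stirrer, whichever stands on the right.
Mind the look-alikes: they are no part of the job. Leave any green look-alike of the beaker alone.

How it is judged:
At the end, for the whole second after the job is handed in: Crucible within 15 mm of the pan's centre; lid seated on it, within 8 mm of its axis; jar, beaker and bottle each within 15 mm of the centre of their mat (nearest the balance, nearest the stirrer, the middle one); all standing on their place, tilted under 0.1 rad, at rest (horizontal distance between crucible and balance below 0.015 m and z of crucible in the frame of balance between 0.059 and 0.065 m and horizontal distance between lid and crucible below 0.008 m and z of lid in the frame of crucible between 0.03 and 0.036 m and ((horizontal distance between jar and mat_1 below 0.015 m and z of jar in the frame of mat_1 between 0.001 and 0.007 m and horizontal distance between mat_1 and balance below 0.25 m) or (horizontal distance between jar and mat_3 below 0.015 m and z of jar in the frame of mat_3 between 0.001 and 0.007 m and horizontal distance between mat_3 and balance below 0.25 m)) and ((horizontal distance between beaker and mat_1 below 0.015 m and z of beaker in the frame of mat_1 between 0.001 and 0.007 m and horizontal distance between mat_1 and stirrer below 0.25 m) or (horizontal distance between beaker and mat_3 below 0.015 m and z of beaker in the frame of mat_3 between 0.001 and 0.007 m and horizontal distance between mat_3 and stirrer below 0.25 m)) and horizontal distance between bottle and mat_2 below 0.015 m and z of bottle in the frame of mat_2 between 0.001 and 0.007 m and angle between each of crucible, lid, beaker, jar, bottle's own z axis and vertical below 0.1 rad and linear speed of each of crucible, lid, beaker, jar, bottle below 0.02 m/s); the robot touches nothing.
It fails at once if the crucible is dropped or falls: it moves faster than 0.6 m/s while the gripper does not hold it (a fall of about 18 mm) (linear speed of crucible above 0.6 m/s and contact force between crucible and the fingers below 0.05 N).
It fails at once if the lid is dropped or falls: it moves faster than 0.6 m/s while the gripper does not hold it (a fall of about 18 mm) (linear speed of lid above 0.6 m/s and contact force between lid and the fingers below 0.05 N).
It fails at once if the beaker is dropped or falls: it moves faster than 0.6 m/s while the gripper does not hold it (a fall of about 18 mm) (linear speed of beaker above 0.6 m/s and contact force between beaker and the fingers below 0.05 N).
It fails at once if the jar is dropped or falls: it moves faster than 0.6 m/s while the gripper does not hold it (a fall of about 18 mm) (linear speed of jar above 0.6 m/s and contact force between jar and the fingers below 0.05 N).
It fails at once if the bottle is dropped or falls: it moves faster than 0.6 m/s while the gripper does not hold it (a fall of about 18 mm) (linear speed of bottle above 0.6 m/s and contact force between bottle and the fingers below 0.05 N).
It also fails if it takes over 128 s, if anything falls off the work surface, if the arm or the gripper's body presses on something with over 40 N, if the wrist force passes 120 N, or if a joint passes its speed limit or range.

## Working session

There is one attempt and no reset: what is moved stays moved. The work goes in short steps, Python scripts to look and compute and a tool call to move; the robot and the scene stay as the last step left them, time stands still between calls to the robot, and variables do not carry over. Pictures are saved under pics/ and viewed, about 12 in all and at most 16, crops included, and the job is handed in when it is done.

Besides the shell and the picture viewer there is one more tool, called by a JSON object that holds its "fn" and its "kwargs", one argument or row to a line. apply_moves: Moves the arm, as the interface text tells. Its arguments: {"type":"object","properties":{"deltas":{"type":"array"},"grip_force":{"type":"number"}},"required":["deltas"]}

```bash
mkdir -p pics; cat > h.py <<'E'
import numpy as np, cv2
from plant import robot, viewer, order
from scipy.spatial.transform import Rotation as Ro
def ray(cal,u,v,z):
    R=np.array(cal["R"]);t=np.array(cal["t"]).ravel()
    d=R.T@np.array([(u-cal["cx"])/cal["fx"],(v-cal["cy"])/cal["fy"],1]);c=-R.T@t
    return c+d*(z-c[2])/d[2]
def proj(cal,X):
    p=np.array(cal["R"])@np.array(X)+np.array(cal["t"]).ravel()
    return cal["fx"]*p[0]/p[2]+cal["cx"],cal["fy"]*p[1]/p[2]+cal["cy"]
E
python3 - <<'E'
from h import *
s=robot.read_state();print(s)
for n in("scene","top"):
    im=viewer.read_camera(n);cv2.imwrite(f"pics/{n}0.png",im)
    c=viewer.get_calibration(n);print(n,c)
print(Ro.from_rotvec(s["orientation"]).as_matrix().round(3))
E
```

```text
{'t': 0.0, 'q': array([-1.33538074e+00,  1.31167658e-01,  1.48924883e+00,  1.98884651e-05,
        1.52295167e+00, -8.53505738e-02]), 'dq': array([-1.88812010e-03,  3.53507035e-05, -2.01323152e-04,  1.03850751e-03,
        8.54123753e-04,  1.46997210e-04]), 'joint_torque': array([-5.47922718e-04, -5.59856558e+01, -4.91753983e+01,  7.66737806e-02,
        3.55784199e-02, -1.49923981e-04]), 'tool_pos': array([ 0.18917973, -0.56917261,  0.40369997]), 'orientation': array([-3.09952499e+00, -5.01416498e-01,  1.77850360e-04]), 'force': array([ 0.16661637, -0.49683449, -0.21268203]), 'wrist_torque': array([ 0.00948904,  0.01460418, -0.00198565]), 'opening': 0.09294525247329789}
scene {'fx': 481.0409470244675, 'fy': 481.0409470244675, 'cx': 281.5554816891216, 'cy': 204.0799017507889, 'R': array([[-0.65076129,  0.75910073, -0.01660768],
       [ 0.53260921,  0.44078746, -0.7225191 ],
       [-0.54114432, -0.47903287, -0.69115146]]), 't': array([ 0.30575128, -0.23992765,  1.48304273])}
top {'fx': 432.85645941113, 'fy': 432.85645941113, 'cx': 272.28132402004456, 'cy': 210.52320474549558, 'R': array([[ 0.02833669, -0.99956159,  0.00858228],
       [-0.99708153, -0.02887319, -0.07067359],
       [ 0.0708904 , -0.00655458, -0.99746257]]), 't': array([-0.00208554,  0.50162993,  0.98633947])}
[[ 0.949  0.315 -0.   ]
 [ 0.315 -0.949  0.002]
 [ 0.    -0.002 -1.   ]]
```

View pics/scene0.png

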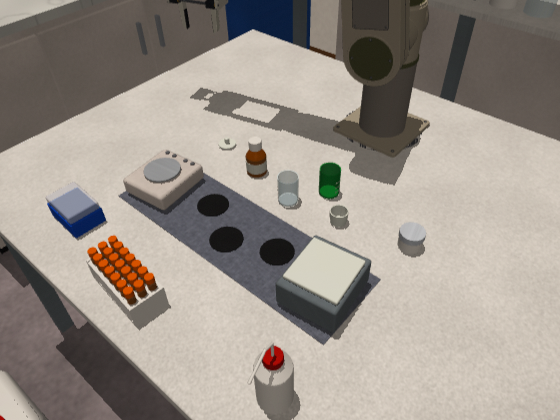

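View pics/top0.png

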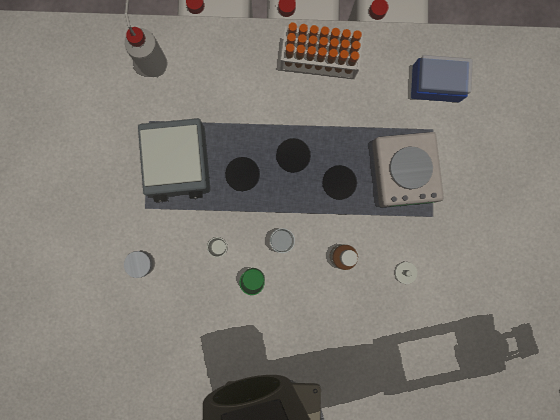

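The scene view shows the robot at the back, the balance at (163,178) and the stirrer at (325,283). In the top view (x up, y left) the positions are:

| Item | Pixel |
|---|---|
| Balance pan | (411,167), right end of the row |
| Stirrer | (173,157), left end |
| Mats | (340,182), (293,155), (242,174) |
| Jar | (138,264) |
| Crucible | (218,247) |
| Clear beaker | (281,240) |
| Green look-alike, left alone | (252,281) |
| Bottle | (345,257) |
| Lid | (406,272) |

So jar→(340,182), bottle→(293,155), beaker→(242,174). Next I measure the centres and check them in one enlarged crop.

```bash
cat > m.py <<'E'
from h import *
im=cv2.imread("pics/top0.png");c=viewer.get_calibration("top");cs=viewer.get_calibration("scene")
K=4;big=cv2.resize(im,None,fx=K,fy=K,interpolation=cv2.INTER_CUBIC);g=cv2.GaussianBlur(cv2.cvtColor(big,cv2.COLOR_BGR2GRAY),(0,0),2)
# name:(u,v,height,diam)
T=dict(pan=(411,167,.065,.096),m3=(340,182,.007,.082),m2=(293,155,.007,.082),m1=(242,174,.007,.082),jar=(138,264,.05,.060),cru=(218,247,.038,.047),beaker=(281,240,.08,.055),bottle=(348,258,.108,.035),lid=(406,272,.009,.052))
out=big.copy()
sc=cv2.resize(cv2.imread("pics/scene0.png"),None,fx=2,fy=2)
for n,(u,v,h,d) in T.items():
    Rw=np.array(c["R"]);C=-Rw.T@np.array(c["t"]).ravel();X0=ray(c,u,v,h)
    r=c["fx"]*d/2/np.linalg.norm(X0-C)*K; w=int(r*1.7)
    x0,y0=int(u*K-w),int(v*K-w);cr=g[y0:y0+2*w,x0:x0+2*w]
    H=cv2.HoughCircles(cr,cv2.HOUGH_GRADIENT_ALT if 0 else cv2.HOUGH_GRADIENT,1,1000,param1=60,param2=8,minRadius=int(r*.93),maxRadius=int(r*1.07)+1)
    if H is None: print(n,"none");continue
    a,b,rr=H[0,0];a+=x0;b+=y0;X=ray(c,(a+.5)/K-.5,(b+.5)/K-.5,h)
    print(n,(round(a/K,1),round(b/K,1)),"r",round(rr/K,1),round(r/K,1),(X*1000).round(1))
    cv2.circle(out,(int(a),int(b)),int(rr),(0,0,255),1);cv2.drawMarker(out,(int(a),int(b)),(0,0,255),0,10)
    th=np.linspace(0,6.28,60);p=np.array([proj(cs,X+[d/2*np.cos(t),d/2*np.sin(t),0]) for t in th])*2
    cv2.polylines(sc,[p.astype(int)],True,(0,0,255),1)
cv2.imwrite("pics/top_c.png",cv2.resize(out[440:1200,440:1840],(800,434)))
cv2.imwrite("pics/sc_c.png",sc[240:720,160:960])
E
python3 m.py
```

```text
pan (np.float32(411.1), np.float32(167.9)) r 21.8 20.4 [ 603.3 -293.6   65. ]
m3 (np.float32(339.4), np.float32(182.4)) r 17.2 17.1 [ 574.2 -143.2    7. ]
m2 (np.float32(293.1), np.float32(155.4)) r 17.2 17.2 [635.4 -32.5   7. ]
m1 (np.float32(243.1), np.float32(174.1)) r 16.6 17.3 [587.1  84.3   7. ]
jar (np.float32(142.9), np.float32(263.1)) r 11.9 12.8 [374.6 297.2  50. ]
cru (np.float32(217.1), np.float32(246.6)) r 9.6 10.3 [415.6 135.4  38. ]
beaker (np.float32(281.6), np.float32(240.6)) r 12.1 12.7 [433.1  -8.6  80. ]
bottle (np.float32(349.4), np.float32(258.1)) r 8.0 8.2 [ 400.5 -150.8  108. ]
lid (np.float32(405.6), np.float32(272.9)) r 10.2 10.6 [ 366.8 -300.6    9. ]
```

View pics/top_c.png

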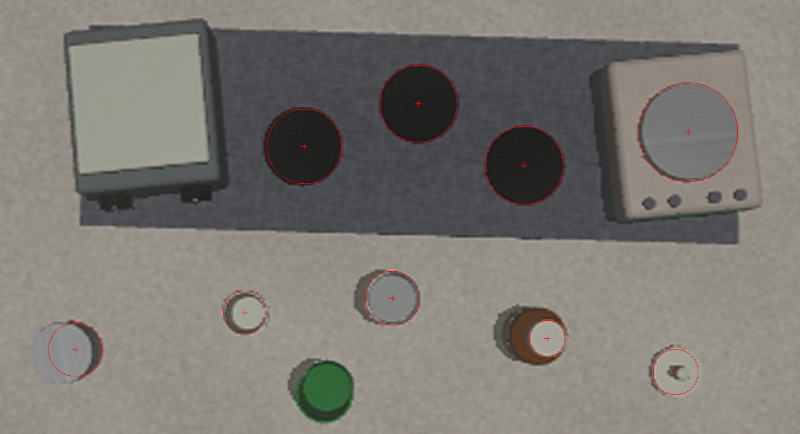

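View pics/sc_c.png

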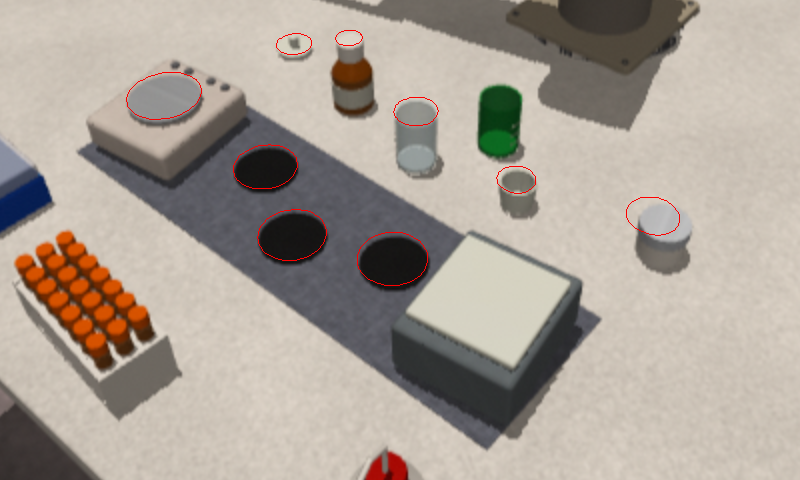

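The circles fit the pan, mats, beaker, bottle, lid and crucible in both views. The jar circle is off: its cap centre is about (138,264) in the top view. I'll turn the jaws to lie along world x and head for the bottle.

{"fn": "apply_moves", "kwargs": {
  "deltas": [
    [93, [0, 0, 0], -0.18],
    [93, [0, 0, 0], -0.18],
    [93, [0, 0, 0], -0.18],
    [93, [0, 0, 0], -0.18],
    [93, [0, 0, 0], -0.18]
  ],
  "grip_force": 20
}}

```text
t: 0.72
tool_pos: [0.1892, -0.5692, 0.4041]
orientation: [-2.568, -1.808, -0.001]
force: [0.1, 0.2, 0.2]
opening: 0.0932
```

{"fn": "apply_moves", "kwargs": {
  "deltas": [
    [93, [0, 0, 0], -0.18],
    [93, [0, 0, 0], -0.17],
    [93, [0, 0, 0], 0]
  ]
}}

```text
t: 1.1
tool_pos: [0.1892, -0.5693, 0.4042]
orientation: [-2.222, -2.22, -0.001]
force: [0.4, 0.6, 0.6]
opening: 0.093
```

{"fn": "apply_moves", "kwargs": {
  "deltas": [
    [93, [52, 26, 0], 0],
    [93, [52, 26, 0], 0],
    [93, [52, 26, 0], 0],
    [93, [52, 26, 0], 0],
    [93, [52, 26, 0], 0]
  ]
}}

```text
t: 1.72
tool_pos: [0.3196, -0.3076, 0.4046]
orientation: [2.227, 2.215, 0.0]
force: [0.6, -0.0, -0.1]
opening: 0.0934
```

{"fn": "apply_moves", "kwargs": {
  "deltas": [
    [93, [52, 26, 0], 0],
    [93, [52, 26, 0], 0],
    [93, [30, 20, 0], 0],
    [93, [0, 0, 0], 0],
    [93, [0, 0, 0], 0]
  ]
}}

```text
t: 2.35
tool_pos: [0.391, -0.1756, 0.4046]
orientation: [-2.223, -2.219, 0.001]
force: [-1.3, -0.6, -0.1]
opening: 0.0933
```

```bash
cat > w.py <<'E'
import sys
from h import *
n=sys.argv[1]
s=robot.read_state();c=viewer.get_calibration("wrist");im=viewer.read_camera("wrist")
cv2.imwrite(f"pics/{n}.png",im);np.save(f"pics/{n}.npy",c,allow_pickle=True)
print(s["t"],s["tool_pos"].round(4),Ro.from_rotvec(s["orientation"]).as_matrix().round(3).tolist(),s["opening"])
R=np.array(c["R"]);print("cam",(-R.T@np.array(c["t"]).ravel()).round(3),R.round(2).tolist(),c["fx"])
E
python3 w.py w1; python3 -c "
from h import *
c=viewer.get_calibration('top');print(ray(c,138,264,.05))"
```

```text
2.35 [ 0.391  -0.1756  0.4046] [[0.002, 1.0, -0.0], [1.0, -0.002, -0.0], [-0.0, -0.0, -1.0]] 0.09332337556117919
cam [ 0.39  -0.098  0.384] [[1.0, -0.0, 0.0], [-0.0, -0.96, 0.28], [-0.0, -0.28, -0.96]] 346.7110994668376
[0.37161403 0.30706842 0.05      ]
```

View pics/w1.png

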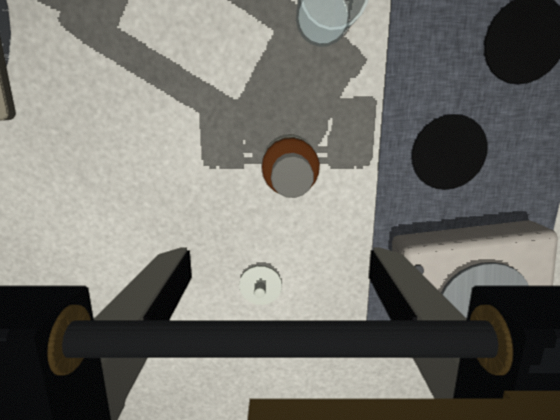

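The wrist view shows the bottle cap at (292,176), the lid at (260,285), mat_3 at (450,152) and the pan at lower right. I'll compare these with the top-camera positions.

```bash
python3 - <<'E'
from h import *
c=np.load("pics/w1.npy",allow_pickle=True).item()
for n,u,v,z in(("cap",292,176,.108),("lid",260.5,284,.009),("m3",450,152,.007)):print(n,ray(c,u,v,z).round(4))
E
```

```text
cap [ 0.4    -0.1493  0.108 ]
lid [ 0.3668 -0.299   0.009 ]
m3 [ 0.5739 -0.1421  0.007 ]
```

Both cameras agree to 1.5 mm. Grasping the bottle by its cap.

{"fn": "apply_moves", "kwargs": {
  "deltas": [
    [93, [13, 5, 30], 0],
    [93, [12, 4, 40], 0],
    [93, [0, 0, 40], 0],
    [93, [0, 0, 31], 0],
    [93, [0, 0, 0], 0]
  ],
  "grip_force": 30
}}

```text
t: 3.02
tool_pos: [0.3986, -0.1508, 0.2613]
orientation: [-2.221, -2.214, 0.003]
force: [-0.2, -0.8, 1.0]
opening: 0.0926
```

{"fn": "apply_moves", "kwargs": {
  "deltas": [
    [25, [0, 0, 0], 0],
    [25, [0, 0, 0], 0],
    [25, [0, 0, 0], 0],
    [25, [0, 0, 0], 0],
    [25, [0, 0, 0], 0]
  ]
}}

```text
t: 3.65
tool_pos: [0.4003, -0.1504, 0.264]
orientation: [2.221, 2.221, 0.0]
force: [-0.1, 0.4, 0.4]
opening: 0.0471
```

{"fn": "apply_moves", "kwargs": {
  "deltas": [
    [25, [0, 0, 0], 0],
    [25, [0, 0, 0], 0],
    [25, [0, 0, 0], 0],
    [25, [0, 0, 0], 0]
  ]
}}

```text
t: 4.15
tool_pos: [0.4002, -0.1504, 0.2637]
orientation: [2.221, 2.221, 0.0]
force: [-0.4, -0.3, -0.1]
opening: 0.0346
```

{"fn": "apply_moves", "kwargs": {
  "deltas": [
    [25, [0, 0, -5], 0],
    [25, [0, 0, -15], 0],
    [25, [0, 0, -20], 0],
    [25, [0, 0, -20], 0],
    [25, [0, 0, 0], 0]
  ]
}}

```text
t: 4.78
tool_pos: [0.401, -0.1508, 0.3263]
orientation: [2.218, 2.218, 0.002]
force: [1.1, -0.8, -1.4]
opening: 0.0345
```

{"fn": "apply_moves", "kwargs": {
  "deltas": [
    [25, [10, 20, 0], 0],
    [25, [20, 40, 0], 0],
    [25, [22, 42, 0], 0],
    [25, [22, 42, 0], 0],
    [25, [22, 42, 0], 0]
  ]
}}

```text
t: 5.4
tool_pos: [0.5873, -0.0535, 0.3227]
orientation: [-2.221, -2.221, 0.001]
force: [0.7, -1.0, -0.7]
opening: 0.0345
```

{"fn": "apply_moves", "kwargs": {
  "deltas": [
    [25, [16, 32, 0], 0],
    [25, [8, 16, 0], 0],
    [25, [0, 0, 20], 0],
    [25, [0, 0, 20], 0],
    [25, [0, 0, 0], 0]
  ]
}}

```text
t: 6.02
tool_pos: [0.632, -0.0307, 0.2795]
orientation: [-2.218, -2.217, 0.007]
force: [-0.3, 0.5, -1.7]
opening: 0.0343
```

{"fn": "apply_moves", "kwargs": {
  "deltas": [
    [25, [0, 0, 5], 0],
    [25, [0, 0, 3], 0],
    [25, [0, 0, 2], 0],
    [25, [0, 0, 0], 0],
    [25, [0, 0, 0], 0]
  ]
}}

```text
t: 6.65
tool_pos: [0.6343, -0.0304, 0.274]
orientation: [2.221, 2.221, 0.0]
force: [0.3, 0.7, -2.5]
opening: 0.0348
```

{"fn": "apply_moves", "kwargs": {
  "deltas": [
    [25, [0, 0, 2], 0],
    [25, [0, 0, 1], 0],
    [25, [0, 0, 0], 0]
  ]
}}

```text
t: 7.02
tool_pos: [0.6342, -0.0304, 0.2708]
orientation: [2.221, 2.222, -0.0]
force: [0.6, 0.0, -1.0]
opening: 0.0347
```

{"fn": "apply_moves", "kwargs": {
  "deltas": [
    [25, [0, 0, 1], 0],
    [25, [0, 0, 0], 0],
    [25, [0, 0, 0], 0]
  ]
}}

```text
t: 7.4
tool_pos: [0.6344, -0.0304, 0.2707]
orientation: [2.221, 2.221, 0.001]
force: [-2.6, 0.0, 4.9]
opening: 0.0344
```

Contact felt at 4.9 N. Release, rise, then move over the beaker with a wrist look on the way.

{"fn": "apply_moves", "kwargs": {
  "deltas": [
    [60, [0, 0, 0], 0],
    [60, [0, 0, 0], 0],
    [60, [0, 0, 0], 0],
    [60, [0, 0, -20], 0],
    [93, [0, 0, -40], 0]
  ]
}}

```text
t: 8.02
tool_pos: [0.6335, -0.0303, 0.3294]
orientation: [-2.219, -2.219, 0.003]
force: [0.5, 0.5, 0.7]
opening: 0.066
```

{"fn": "apply_moves", "kwargs": {
  "deltas": [
    [93, [0, 0, -50], 0],
    [93, [0, -50, -20], 0],
    [93, [-10, -55, 0], 0],
    [93, [-20, -55, 0], 0],
    [93, [-20, -41, 0], 0]
  ]
}}

```text
t: 8.65
tool_pos: [0.4314, -0.0805, 0.4013]
orientation: [2.219, 2.221, 0.001]
force: [0.3, -1.2, 0.7]
opening: 0.0929
```

{"fn": "apply_moves", "kwargs": {
  "deltas": [
    [93, [0, 0, 0], 0],
    [93, [0, 0, 0], 0]
  ]
}}

```text
t: 8.9
tool_pos: [0.4335, -0.0804, 0.4013]
orientation: [2.22, 2.219, 0.002]
force: [0.3, 0.3, 0.4]
opening: 0.093
```

```bash
python3 w.py w2
```

```text
8.9 [ 0.4335 -0.0804  0.4013] [[0.001, 1.0, 0.003], [1.0, -0.001, -0.001], [-0.001, 0.003, -1.0]] 0.09296495769099541
cam [ 0.433 -0.002  0.38 ] [[1.0, -0.0, 0.0], [-0.0, -0.96, 0.28], [0.0, -0.28, -0.96]] 346.7110994668376
```

View pics/w2.png

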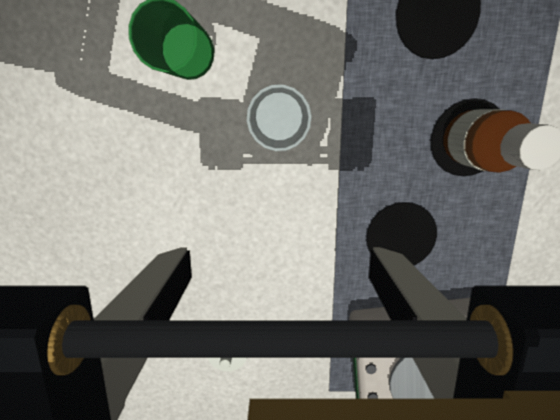

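The wrist view shows the clear beaker directly ahead with its rim centre at (279,117), and the green one apart at (170,38). The bottle stands upright on the middle mat.

```bash
python3 - <<'E'
from h import *
c=np.load("pics/w2.npy",allow_pickle=True).item()
for n,u,v,z in(("beaker",279,117.5,.08),("m1",438,18,.007),("m3",401.5,233,.007),("m2",466,137,.007)):print(n,ray(c,u,v,z).round(4))
E
```

```text
beaker [ 0.433  -0.0091  0.08  ]
m1 [0.5871 0.0823 0.007 ]
m3 [ 0.5733 -0.1386  0.007 ]
m2 [ 0.6311 -0.0308  0.007 ]
```

{"fn": "apply_moves", "kwargs": {
  "deltas": [
    [93, [40, 0, 20], 0],
    [93, [31, 0, 40], 0],
    [93, [0, 0, 50], 0],
    [93, [0, 0, 50], 0],
    [93, [0, 0, 29], 0]
  ],
  "grip_force": 20
}}

```text
t: 9.57
tool_pos: [0.4329, -0.0085, 0.2081]
orientation: [-2.218, -2.221, 0.003]
force: [0.1, 0.6, -0.3]
opening: 0.093
```

{"fn": "apply_moves", "kwargs": {
  "deltas": [
    [45, [0, 0, 0], 0],
    [45, [0, 0, 0], 0],
    [45, [0, 0, 0], 0],
    [45, [0, 0, 0], 0],
    [45, [0, 0, 0], 0]
  ]
}}

```text
t: 10.2
tool_pos: [0.4337, -0.0095, 0.2117]
orientation: [2.22, 2.22, 0.002]
force: [-1.1, 0.1, 5.6]
opening: 0.0537
```

{"fn": "apply_moves", "kwargs": {
  "deltas": [
    [45, [0, 0, 0], 0],
    [45, [0, 0, 0], 0]
  ]
}}

```text
t: 10.45
tool_pos: [0.4338, -0.0095, 0.2117]
orientation: [2.221, 2.22, 0.002]
force: [-1.4, 0.2, 6.4]
opening: 0.0535
```

{"fn": "apply_moves", "kwargs": {
  "deltas": [
    [45, [0, 0, -5], 0],
    [45, [0, 0, -15], 0],
    [45, [0, 0, -20], 0],
    [45, [0, 0, -20], 0],
    [45, [0, 0, 0], 0]
  ]
}}

```text
t: 11.08
tool_pos: [0.4341, -0.0095, 0.2731]
orientation: [2.219, 2.219, 0.004]
force: [-0.3, 1.1, -0.5]
opening: 0.0534
```

{"fn": "apply_moves", "kwargs": {
  "deltas": [
    [45, [12, 20, 0], 0],
    [45, [23, 38, 0], 0],
    [45, [23, 38, 0], 0],
    [45, [23, 38, 0], 0],
    [45, [12, 19, 0], 0]
  ]
}}

```text
t: 11.7
tool_pos: [0.5873, 0.0848, 0.2697]
orientation: [-2.22, -2.222, 0.001]
force: [-0.1, -0.2, -0.7]
opening: 0.0532
```

{"fn": "apply_moves", "kwargs": {
  "deltas": [
    [45, [0, 0, 15], 0],
    [45, [0, 0, 20], 0],
    [45, [0, 0, 10], 0],
    [45, [0, 0, 4], 0],
    [45, [0, 0, 0], 0]
  ]
}}

```text
t: 12.32
tool_pos: [0.586, 0.0833, 0.2216]
orientation: [-2.222, -2.221, 0.0]
force: [0.4, -0.5, 0.6]
opening: 0.0536
```

{"fn": "apply_moves", "kwargs": {
  "deltas": [
    [45, [0, 0, 1], 0],
    [45, [0, 0, 1], 0],
    [45, [0, 0, 0], 0]
  ]
}}

```text
t: 12.7
tool_pos: [0.5863, 0.0837, 0.22]
orientation: [2.221, 2.221, 0.001]
force: [1.1, 0.0, -0.3]
opening: 0.0533
```

{"fn": "apply_moves", "kwargs": {
  "deltas": [
    [45, [0, 0, 1], 0],
    [45, [0, 0, 0.5], 0],
    [45, [0, 0, 0], 0]
  ]
}}

```text
t: 13.08
tool_pos: [0.5864, 0.0836, 0.2188]
orientation: [2.221, 2.221, 0.0]
force: [-2.9, 0.4, 5.1]
opening: 0.0535
```

{"fn": "apply_moves", "kwargs": {
  "deltas": [
    [75, [0, 0, 0], 0],
    [75, [0, 0, 0], 0],
    [75, [0, 0, 0], 0],
    [75, [0, 0, -20], 0],
    [93, [0, 0, -40], 0]
  ]
}}

```text
t: 13.7
tool_pos: [0.5854, 0.0836, 0.278]
orientation: [-2.22, -2.22, 0.004]
force: [0.1, -0.0, 0.1]
opening: 0.0812
```

{"fn": "apply_moves", "kwargs": {
  "deltas": [
    [93, [0, 0, -60], 0],
    [93, [0, 0, -60], 0],
    [93, [25, -45, 0], 0],
    [93, [38, -48, 0], 0],
    [93, [38, -48, 0], 0]
  ]
}}

```text
t: 14.32
tool_pos: [0.4438, 0.1852, 0.4001]
orientation: [2.222, 2.22, 0.004]
force: [-0.5, -0.6, 0.9]
opening: 0.0928
```

{"fn": "apply_moves", "kwargs": {
  "deltas": [
    [93, [30, -48, 0], 0],
    [93, [20, -25, 0], 0],
    [93, [0, 0, 0], 0],
    [93, [0, 0, 0], 0]
  ]
}}

```text
t: 14.82
tool_pos: [0.3726, 0.2344, 0.3993]
orientation: [2.22, 2.221, 0.003]
force: [0.7, -1.0, 0.5]
opening: 0.0931
```

```bash
python3 w.py w3
```

```text
14.825 [0.3726 0.2344 0.3993] [[-0.0, 1.0, 0.002], [1.0, 0.0, 0.0], [0.0, 0.002, -1.0]] 0.09307902270578092
cam [0.372 0.312 0.379] [[1.0, 0.0, 0.0], [0.0, -0.96, 0.28], [0.0, -0.28, -0.96]] 346.7110994668376
```

View pics/w3.png

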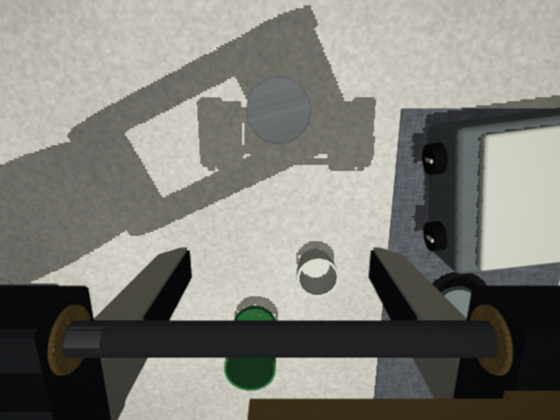

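The wrist view shows the jar cap at (278,110), the crucible at (317,275) and the green look-alike at (250,345).

```bash
python3 - <<'E'
from h import *
c=np.load("pics/w3.npy",allow_pickle=True).item()
for n,u,v,z in(("jar",278.5,110,.05),("cru",317,274,.038)):print(n,ray(c,u,v,z).round(4))
E
```

```text
jar [0.3712 0.312  0.05  ]
cru [0.4127 0.1417 0.038 ]
```

{"fn": "apply_moves", "kwargs": {
  "deltas": [
    [93, [40, -1, 20], 0],
    [93, [36, 0, 40], 0],
    [93, [0, 0, 50], 0],
    [93, [0, 0, 50], 0],
    [93, [0, 0, 31], 0]
  ],
  "grip_force": 25
}}

```text
t: 15.5
tool_pos: [0.3713, 0.3093, 0.2043]
orientation: [-2.223, -2.219, 0.006]
force: [-0.5, 0.1, 0.2]
opening: 0.0932
```

{"fn": "apply_moves", "kwargs": {
  "deltas": [
    [50, [0, 0, 0], 0],
    [50, [0, 0, 0], 0],
    [50, [0, 0, 0], 0],
    [50, [0, 0, 0], 0],
    [50, [0, 0, 0], 0]
  ]
}}

```text
t: 16.12
tool_pos: [0.372, 0.311, 0.2089]
orientation: [2.221, 2.221, 0.004]
force: [-0.6, -0.9, 6.8]
opening: 0.0596
```

{"fn": "apply_moves", "kwargs": {
  "deltas": [
    [50, [0, 0, 0], 0]
  ]
}}

```text
t: 16.25
tool_pos: [0.372, 0.3111, 0.2089]
orientation: [2.221, 2.221, 0.004]
force: [-0.3, -1.5, 6.7]
opening: 0.0596
```

{"fn": "apply_moves", "kwargs": {
  "deltas": [
    [50, [0, 0, -5], 0],
    [50, [0, 0, -20], 0],
    [50, [0, 0, -40], 0],
    [50, [0, 0, -40], 0],
    [50, [0, 0, -35], 0]
  ]
}}

```text
t: 16.88
tool_pos: [0.371, 0.3106, 0.3491]
orientation: [2.221, 2.221, 0.001]
force: [-0.7, 1.6, -1.6]
opening: 0.0593
```

{"fn": "apply_moves", "kwargs": {
  "deltas": [
    [50, [-20, 9, 0], 0],
    [50, [-40, 18, 0], 0],
    [50, [-52, 23, 0], 0],
    [50, [-52, 23, 0], 0],
    [50, [-52, 23, 0], 0]
  ]
}}

```text
t: 17.5
tool_pos: [0.4674, 0.093, 0.3476]
orientation: [2.221, 2.222, 0.001]
force: [0.5, -0.5, -1.2]
opening: 0.0593
```

{"fn": "apply_moves", "kwargs": {
  "deltas": [
    [50, [-52, 23, 0], 0],
    [50, [-52, 23, 0], 0],
    [50, [-52, 23, 0], 0],
    [50, [-45, 20, 0], 0],
    [50, [-26, 12, 0], 0]
  ]
}}

```text
t: 18.12
tool_pos: [0.5685, -0.1347, 0.3472]
orientation: [-2.223, -2.219, 0.0]
force: [-0.0, 0.6, -0.7]
opening: 0.0593
```

{"fn": "apply_moves", "kwargs": {
  "deltas": [
    [50, [-9, 5, 0], 0],
    [50, [0, 0, 40], 0],
    [50, [0, 0, 50], 0],
    [50, [0, 0, 30], 0],
    [50, [0, 0, 0], 0]
  ]
}}

```text
t: 18.75
tool_pos: [0.5715, -0.1398, 0.2242]
orientation: [-2.216, -2.218, 0.004]
force: [-0.2, 0.8, -0.2]
opening: 0.0597
```

{"fn": "apply_moves", "kwargs": {
  "deltas": [
    [50, [-1, 1, 5], 0],
    [50, [0, 0, 4], 0],
    [50, [0, 0, 2], 0],
    [50, [0, 0, 0], 0],
    [50, [0, 0, 0], 0]
  ]
}}

```text
t: 19.38
tool_pos: [0.5743, -0.1425, 0.2166]
orientation: [2.221, 2.221, 0.0]
force: [0.2, 0.2, -1.5]
opening: 0.0597
```

{"fn": "apply_moves", "kwargs": {
  "deltas": [
    [50, [0, 0, 1], 0],
    [50, [0, 0, 0.5], 0],
    [50, [0, 0, 0], 0]
  ]
}}

```text
t: 19.75
tool_pos: [0.5744, -0.1426, 0.216]
orientation: [2.221, 2.221, 0.0]
force: [-4.7, 1.3, 7.6]
opening: 0.0594
```

{"fn": "apply_moves", "kwargs": {
  "deltas": [
    [80, [0, 0, 0], 0],
    [80, [0, 0, 0], 0],
    [80, [0, 0, 0], 0],
    [80, [0, 0, -20], 0],
    [93, [0, 0, -40], 0]
  ]
}}

```text
t: 20.38
tool_pos: [0.5734, -0.1421, 0.2745]
orientation: [-2.219, -2.219, 0.002]
force: [0.3, -0.2, 1.1]
opening: 0.0856
```

{"fn": "apply_moves", "kwargs": {
  "deltas": [
    [93, [0, 0, -60], 0],
    [93, [0, 0, -60], 0],
    [93, [35, -30, -4], 0],
    [93, [45, -35, 0], 0],
    [93, [45, -35, 0], 0]
  ]
}}

```text
t: 21.0
tool_pos: [0.4731, -0.0164, 0.4005]
orientation: [2.221, 2.219, 0.002]
force: [1.2, 1.4, -0.4]
opening: 0.0932
```

{"fn": "apply_moves", "kwargs": {
  "deltas": [
    [93, [45, -35, 0], 0],
    [93, [36, -25, 0], 0],
    [93, [0, 0, 0], 0],
    [93, [0, 0, 0], 0]
  ]
}}

```text
t: 21.5
tool_pos: [0.4144, 0.0635, 0.3999]
orientation: [2.219, 2.221, 0.002]
force: [0.6, -1.2, -0.1]
opening: 0.093
```

```bash
python3 w.py w4
```

```text
21.5 [0.4144 0.0635 0.3999] [[-0.001, 1.0, 0.002], [1.0, 0.001, -0.0], [-0.0, 0.002, -1.0]] 0.0930376558795797
cam [0.413 0.141 0.379] [[1.0, 0.0, 0.0], [0.0, -0.96, 0.28], [0.0, -0.28, -0.96]] 346.7110994668376
```

View pics/w4.png

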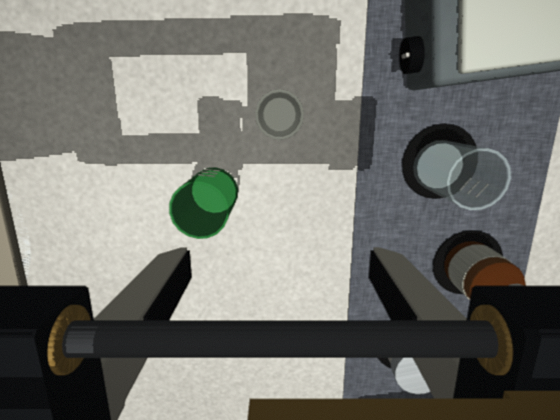

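The wrist view shows the crucible rim at (279,114), and beaker and bottle standing on their mats.

```bash
python3 - <<'E'
from h import *
c=np.load("pics/w4.npy",allow_pickle=True).item()
for n,u,v,z in(("cru",279,114.5,.038),("beakerrim",479,179.5,.087)):print(n,ray(c,u,v,z).round(4))
E
```

```text
cru [0.4136 0.1367 0.038 ]
beakerrim [0.585  0.0838 0.087 ]
```

{"fn": "apply_moves", "kwargs": {
  "deltas": [
    [93, [40, -1, 20], 0],
    [93, [33, 0, 50], 0],
    [93, [0, 0, 55], 0],
    [93, [0, 0, 50], 0],
    [93, [0, 0, 20], 0]
  ],
  "grip_force": 15
}}

```text
t: 22.18
tool_pos: [0.4123, 0.1354, 0.2003]
orientation: [-2.221, -2.218, 0.007]
force: [0.7, 0.2, 0.2]
opening: 0.0926
```

{"fn": "apply_moves", "kwargs": {
  "deltas": [
    [80, [0, 0, 9], 0],
    [70, [0, 0, 5], 0],
    [30, [0, 0, 0], 0],
    [30, [0, 0, 0], 0],
    [30, [0, 0, 0], 0]
  ]
}}

```text
t: 22.8
tool_pos: [0.4136, 0.1367, 0.1905]
orientation: [2.221, 2.221, 0.002]
force: [0.4, -0.3, 0.8]
opening: 0.0474
```

{"fn": "apply_moves", "kwargs": {
  "deltas": [
    [30, [0, 0, 0], 0],
    [30, [0, 0, 0], 0],
    [30, [0, 0, 0], 0],
    [30, [0, 0, 0], 0]
  ]
}}

```text
t: 23.3
tool_pos: [0.4137, 0.1367, 0.1905]
orientation: [2.221, 2.221, 0.002]
force: [-1.6, -0.1, 5.7]
opening: 0.0461
```

Held at a 46 mm opening. I'll lift and carry it to a waypoint where the wrist camera sees pan and lid.

{"fn": "apply_moves", "kwargs": {
  "deltas": [
    [30, [0, 0, -5], 0],
    [30, [0, 0, -20], 0],
    [30, [0, 0, -40], 0],
    [30, [0, 0, -45], 0],
    [30, [-20, 0, -40], 0]
  ]
}}

```text
t: 23.92
tool_pos: [0.4129, 0.117, 0.3414]
orientation: [-2.22, -2.223, -0.001]
force: [1.1, -0.1, -0.6]
opening: 0.0465
```

{"fn": "apply_moves", "kwargs": {
  "deltas": [
    [30, [-45, 3, -20], 0],
    [30, [-50, 3, 0], 0],
    [30, [-55, 3, 0], 0],
    [30, [-55, 3, 0], 0],
    [30, [-55, 3, 0], 0]
  ]
}}

```text
t: 24.55
tool_pos: [0.4278, -0.1451, 0.3599]
orientation: [2.221, 2.221, 0.0]
force: [0.7, 0.4, 0.3]
opening: 0.0464
```

{"fn": "apply_moves", "kwargs": {
  "deltas": [
    [30, [-55, 1, 0], 0],
    [30, [-45, 0, 0], 0],
    [30, [-37, 0, 0], 0],
    [30, [0, 0, 0], 0],
    [30, [0, 0, 0], 0]
  ]
}}

```text
t: 25.18
tool_pos: [0.4291, -0.2799, 0.3594]
orientation: [-2.221, -2.22, -0.0]
force: [0.5, 0.5, -0.9]
opening: 0.0462
```

```bash
python3 w.py w5
```

```text
25.175 [ 0.4291 -0.2799  0.3594] [[0.0, 1.0, -0.001], [1.0, -0.0, 0.001], [0.001, -0.001, -1.0]] 0.046239036087573133
cam [ 0.428 -0.202  0.339] [[1.0, 0.0, -0.0], [0.0, -0.96, 0.28], [-0.0, -0.28, -0.96]] 346.7110994668376
```

View pics/w5.png

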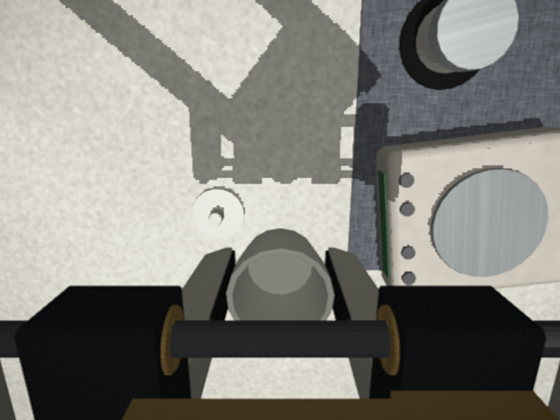

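The crucible is held upright, the jar stands on mat_3, the pan centre is near (490,222) and the lid near (217,213).

```bash
python3 - <<'E'
from h import *
c=np.load("pics/w5.npy",allow_pickle=True).item()
for n,u,v,z in(("pan",490,221.5,.065),("L",430,222,.065),("R",549,222,.065),("T",490,167,.065),("B",490,277,.065),("lid",217,213.5,.009)):print(n,ray(c,u,v,z).round(4))
E
```

```text
pan [ 0.6025 -0.2909  0.065 ]
L [ 0.5527 -0.2913  0.065 ]
R [ 0.6515 -0.2913  0.065 ]
T [ 0.5948 -0.2455  0.065 ]
B [ 0.611  -0.3417  0.065 ]
lid [ 0.3657 -0.3008  0.009 ]
```

{"fn": "apply_moves", "kwargs": {
  "deltas": [
    [30, [-2, 25, 0], 0],
    [30, [-4, 45, 0], 0],
    [30, [-4, 50, 0], 0],
    [30, [-2, 38, 0], 0],
    [30, [0, 15, 0], 0]
  ]
}}

```text
t: 25.85
tool_pos: [0.6042, -0.2904, 0.3594]
orientation: [-2.218, -2.224, -0.001]
force: [0.5, 0.2, -1.2]
opening: 0.0462
```

{"fn": "apply_moves", "kwargs": {
  "deltas": [
    [30, [0, 0, 20], 0],
    [30, [0, 0, 30], 0],
    [30, [0, 0, 25], 0],
    [30, [0, 0, 15], 0],
    [30, [0, 0, 6], 0]
  ]
}}

```text
t: 26.48
tool_pos: [0.6014, -0.2918, 0.2622]
orientation: [-2.22, -2.22, 0.001]
force: [0.2, -0.5, 0.4]
opening: 0.0464
```

{"fn": "apply_moves", "kwargs": {
  "deltas": [
    [30, [0, 0, 2], 0],
    [30, [0, 0, 0], 0],
    [30, [0, 0, 0], 0]
  ]
}}

```text
t: 26.85
tool_pos: [0.6025, -0.2926, 0.2628]
orientation: [2.22, 2.22, 0.001]
force: [-0.4, -0.3, -0.4]
opening: 0.0465
```

{"fn": "apply_moves", "kwargs": {
  "deltas": [
    [30, [0, 0, 3], 0],
    [30, [0, 0, 2], 0],
    [30, [0, 0, 0], 0]
  ]
}}

```text
t: 27.22
tool_pos: [0.6021, -0.2923, 0.2563]
orientation: [-2.221, -2.221, 0.0]
force: [0.1, 0.1, -0.7]
opening: 0.0464
```

{"fn": "apply_moves", "kwargs": {
  "deltas": [
    [30, [0, 0, 1], 0],
    [30, [0, 0, 0.5], 0],
    [30, [0, 0, 0], 0]
  ]
}}

```text
t: 27.6
tool_pos: [0.6022, -0.2924, 0.2556]
orientation: [2.221, 2.221, 0.0]
force: [-1.7, 0.7, 2.2]
opening: 0.0465
```

{"fn": "apply_moves", "kwargs": {
  "deltas": [
    [70, [0, 0, 0], 0],
    [70, [0, 0, 0], 0],
    [70, [0, 0, 0], 0],
    [70, [0, 0, -15], 0],
    [93, [0, 0, -30], 0]
  ]
}}

```text
t: 28.22
tool_pos: [0.6017, -0.2921, 0.2998]
orientation: [-2.22, -2.219, 0.001]
force: [-0.2, -0.3, 0.5]
opening: 0.0759
```

{"fn": "apply_moves", "kwargs": {
  "deltas": [
    [93, [0, 0, -50], 0],
    [93, [0, 0, -30], 0],
    [93, [-14, -40, 0], 0],
    [93, [-17, -49, 0], 0],
    [93, [-17, -49, 0], 0]
  ]
}}

```text
t: 28.85
tool_pos: [0.463, -0.3406, 0.3817]
orientation: [2.219, 2.221, -0.0]
force: [0.6, -0.4, -0.2]
opening: 0.0929
```

{"fn": "apply_moves", "kwargs": {
  "deltas": [
    [93, [-17, -49, 0], 0],
    [93, [-14, -38, 0], 0],
    [93, [-3, -11, 0], 0],
    [93, [0, 0, 0], 0],
    [93, [0, 0, 0], 0]
  ]
}}

```text
t: 29.48
tool_pos: [0.3672, -0.374, 0.3806]
orientation: [2.22, 2.222, 0.001]
force: [-0.9, 0.3, -0.4]
opening: 0.0932
```

```bash
python3 w.py w6
```

```text
29.475 [ 0.3672 -0.374   0.3806] [[-0.001, 1.0, 0.001], [1.0, 0.001, -0.0], [-0.0, 0.001, -1.0]] 0.09320680272818707
cam [ 0.366 -0.296  0.36 ] [[1.0, 0.0, 0.0], [0.0, -0.96, 0.28], [0.0, -0.28, -0.96]] 346.7110994668376
```

View pics/w6.png

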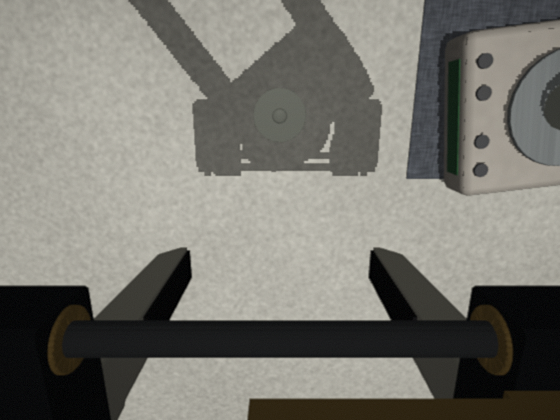

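The wrist view shows the lid disc at (279,114) with its knob at (280,116).

```bash
python3 - <<'E'
from h import *
c=np.load("pics/w6.npy",allow_pickle=True).item()
for n,u,v,z in(("lid",279,114.5,.009),("knob",279.7,116,.027)):print(n,ray(c,u,v,z).round(4))
E
```

```text
lid [ 0.3659 -0.3009  0.009 ]
knob [ 0.3665 -0.302   0.027 ]
```

{"fn": "apply_moves", "kwargs": {
  "deltas": [
    [60, [40, -1, 20], 0],
    [40, [33, 0, 50], 0],
    [40, [0, 0, 50], 0],
    [40, [0, 0, 35], 0],
    [40, [0, 0, 12], 0]
  ],
  "grip_force": 15
}}

```text
t: 30.15
tool_pos: [0.3651, -0.3, 0.2108]
orientation: [-2.217, -2.22, -0.0]
force: [-0.4, 0.6, 0.3]
opening: 0.0474
```

{"fn": "apply_moves", "kwargs": {
  "deltas": [
    [40, [0, 0, 8], 0],
    [40, [0, 0, 5], 0],
    [40, [0, 0, 0], 0],
    [40, [0, 0, 0], 0]
  ]
}}

```text
t: 30.65
tool_pos: [0.3655, -0.3018, 0.2011]
orientation: [2.221, 2.22, -0.0]
force: [0.3, -0.5, -0.4]
opening: 0.04
```

{"fn": "apply_moves", "kwargs": {
  "deltas": [
    [30, [0, 0, 2], 0],
    [5, [0, 0, 0], 0],
    [5, [0, 0, 0], 0],
    [5, [0, 0, 0], 0],
    [5, [0, 0, 0], 0]
  ]
}}

```text
t: 31.28
tool_pos: [0.3652, -0.3014, 0.1983]
orientation: [2.221, 2.221, -0.0]
force: [-0.2, 0.6, 0.7]
opening: 0.0133
```

{"fn": "apply_moves", "kwargs": {
  "deltas": [
    [5, [0, 0, 0], 0],
    [5, [0, 0, 0], 0],
    [5, [0, 0, 0], 0]
  ]
}}

```text
t: 31.65
tool_pos: [0.3652, -0.3014, 0.1983]
orientation: [2.221, 2.221, -0.0]
force: [0.2, -0.3, 0.3]
opening: 0.0135
```

{"fn": "apply_moves", "kwargs": {
  "deltas": [
    [5, [0, 0, -4], 0],
    [5, [0, 0, -10], 0],
    [5, [0, 0, -20], 0],
    [5, [0, 0, -10], 0],
    [5, [0, 0, 0], 0]
  ]
}}

```text
t: 32.28
tool_pos: [0.3656, -0.3018, 0.2434]
orientation: [2.22, 2.22, -0.0]
force: [-0.2, 0.9, -0.1]
opening: 0.0135
```

{"fn": "apply_moves", "kwargs": {
  "deltas": [
    [5, [0, 0, -30], 0],
    [5, [0, 0, -45], 0],
    [5, [5, 15, -42], 0],
    [5, [10, 30, 0], 0],
    [5, [5, 20, 0], 0]
  ]
}}

```text
t: 32.9
tool_pos: [0.4312, -0.281, 0.3593]
orientation: [2.221, 2.221, 0.0]
force: [0.0, -0.3, -0.8]
opening: 0.0135
```

{"fn": "apply_moves", "kwargs": {
  "deltas": [
    [5, [0, 0, 0], 0],
    [5, [0, 0, 0], 0],
    [5, [0, 0, 0], 0]
  ]
}}

```text
t: 33.28
tool_pos: [0.4295, -0.2816, 0.3588]
orientation: [-2.222, -2.22, 0.0]
force: [-0.6, 0.2, -0.7]
opening: 0.0134
```

```bash
python3 w.py w7
```

```text
33.275 [ 0.4295 -0.2816  0.3588] [[0.001, 1.0, -0.001], [1.0, -0.001, 0.0], [0.0, -0.001, -1.0]] 0.013422400897793705
cam [ 0.429 -0.204  0.338] [[1.0, -0.0, -0.0], [-0.0, -0.96, 0.28], [-0.0, -0.28, -0.96]] 346.7110994668376
```

View pics/w7.png

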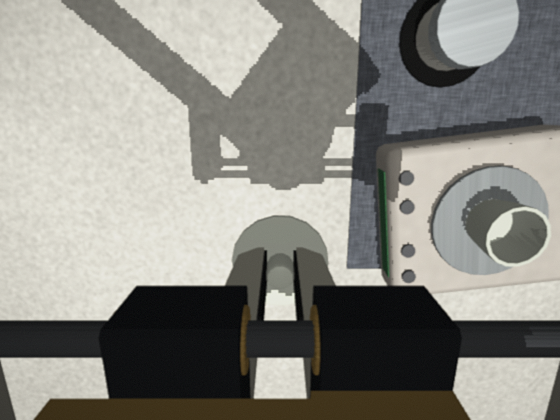

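The crucible stands on the pan with its rim centre near (518,236). The lid is held level, its disc spanning columns 233–328 with its top edge at row 215.

```bash
python3 - <<'E'
from h import *
c=np.load("pics/w7.npy",allow_pickle=True).item()
for n,u,v,z in(("rim",518,236,.103),("rimL",487,236,.103),("rimR",549.5,236,.103),("rimT",518,207,.103),("rimB",518,266,.103),("lidT",280.5,215.5,.1695),("lidL",233,255,.1695),("lidR",328,255,.1695)):print(n,ray(c,u,v,z).round(4))
E
```

```text
rim [ 0.6004 -0.2914  0.103 ]
rimL [ 0.5781 -0.2913  0.103 ]
rimR [ 0.6232 -0.2914  0.103 ]
rimT [ 0.5963 -0.2696  0.103 ]
rimB [ 0.6049 -0.315   0.103 ]
lidT [ 0.4289 -0.2554  0.1695]
lidL [ 0.4039 -0.2771  0.1695]
lidR [ 0.4539 -0.2772  0.1695]
```

{"fn": "apply_moves", "kwargs": {
  "deltas": [
    [5, [-2, 25, 0], 0],
    [5, [-3, 45, 0], 0],
    [5, [-3, 50, 0], 0],
    [5, [-3, 37, 0], 0],
    [5, [0, 15, 0], 0]
  ]
}}

```text
t: 33.95
tool_pos: [0.6034, -0.2926, 0.3587]
orientation: [-2.221, -2.221, -0.0]
force: [0.2, -0.1, -1.1]
opening: 0.0131
```

{"fn": "apply_moves", "kwargs": {
  "deltas": [
    [5, [0, 0, 15], 0],
    [5, [0, 0, 20], 0],
    [5, [0, 0, 12], 0],
    [5, [0, 0, 5], 0],
    [5, [0, 0, 0], 0]
  ]
}}

```text
t: 34.58
tool_pos: [0.6019, -0.2924, 0.3069]
orientation: [-2.221, -2.221, 0.0]
force: [0.1, 0.4, -0.3]
opening: 0.0135
```

{"fn": "apply_moves", "kwargs": {
  "deltas": [
    [5, [0, 0, 0], 0]
  ]
}}

```text
t: 34.7
tool_pos: [0.6024, -0.2926, 0.3082]
orientation: [2.221, 2.22, 0.001]
force: [0.7, 0.5, -0.7]
opening: 0.0135
```

{"fn": "apply_moves", "kwargs": {
  "deltas": [
    [5, [0, 0, 4], 0],
    [5, [0, 0, 3], 0],
    [5, [0, 0, 2], 0],
    [5, [0, 0, 1], 0],
    [5, [0, 0, 0], 0]
  ]
}}

```text
t: 35.33
tool_pos: [0.6022, -0.2924, 0.2971]
orientation: [-2.221, -2.221, 0.0]
force: [-0.1, -0.3, 0.7]
opening: 0.0134
```

{"fn": "apply_moves", "kwargs": {
  "deltas": [
    [5, [0, 0, 1], 0],
    [5, [0, 0, 0], 0],
    [5, [0, 0, 0], 0]
  ]
}}

```text
t: 35.7
tool_pos: [0.6023, -0.2924, 0.2965]
orientation: [2.221, 2.221, 0.0]
force: [0.4, 0.7, 0.4]
opening: 0.0132
```

{"fn": "apply_moves", "kwargs": {
  "deltas": [
    [5, [0, 0, 0.5], 0],
    [5, [0, 0, 0], 0],
    [5, [0, 0, 0], 0]
  ]
}}

```text
t: 36.08
tool_pos: [0.6023, -0.2925, 0.2964]
orientation: [2.221, 2.221, 0.0]
force: [-2.2, 0.4, 4.8]
opening: 0.0139
```

Contact at the exact seated height. Release, back off, and check with scene and top pictures.

{"fn": "apply_moves", "kwargs": {
  "deltas": [
    [40, [0, 0, 0], 0],
    [40, [0, 0, 0], 0],
    [40, [0, 0, 0], 0],
    [40, [0, 0, 0], 0],
    [40, [0, 0, -10], 0]
  ]
}}

```text
t: 36.7
tool_pos: [0.6019, -0.2922, 0.3049]
orientation: [-2.22, -2.22, 0.001]
force: [0.1, -0.0, 0.5]
opening: 0.0401
```

{"fn": "apply_moves", "kwargs": {
  "deltas": [
    [40, [0, 0, -30], 0],
    [40, [0, 0, -40], 0],
    [40, [0, -40, -20], 0],
    [40, [0, -55, 0], 0],
    [40, [0, -55, 0], 0]
  ]
}}

```text
t: 37.33
tool_pos: [0.4509, -0.2923, 0.3971]
orientation: [2.219, 2.22, 0.0]
force: [0.2, -0.0, 1.1]
opening: 0.04
```

{"fn": "apply_moves", "kwargs": {
  "deltas": [
    [40, [0, -30, 0], 0],
    [40, [-50, 0, 0], 0],
    [40, [-50, 0, 0], 0],
    [40, [0, 0, 0], 0],
    [40, [0, 0, 0], 0]
  ]
}}

```text
t: 37.95
tool_pos: [0.4222, -0.3923, 0.3961]
orientation: [2.222, 2.221, 0.0]
force: [0.5, 0.7, 0.1]
opening: 0.0403
```

```bash
python3 - <<'E'
from h import *
T=viewer.read_camera("top");S=viewer.read_camera("scene")
print(robot.read_state()["t"],robot.read_state()["tool_pos"])
a=cv2.resize(T[115:240,130:470],(800,294),interpolation=cv2.INTER_CUBIC)
cs=viewer.get_calibration("scene")
b=cv2.resize(S[130:270,110:330],(480,305),interpolation=cv2.INTER_CUBIC)
# expected tall-point outlines in scene (2 views)
o=np.zeros((600,800,3),np.uint8);o[:294]=a;o[294:599,:480]=b;cv2.imwrite("pics/end.png",o);cv2.imwrite("pics/topE.png",T)
E
```

```text
38.05 [ 0.42245289 -0.39157955  0.39617689]
```

View pics/end.png

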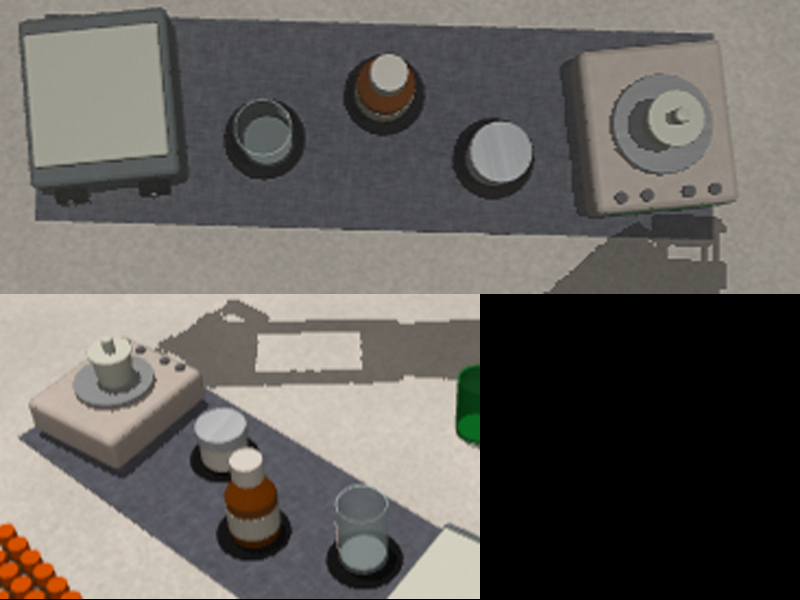

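Everything stands upright in its place and the lid lies flat on the crucible. One last numeric check, then I'll hand in.

```bash
python3 - <<'E'
from h import *
c=viewer.get_calibration("top")
P=dict(lid=(676,118.5,.107,603,-293),jar=(500.5,152,.057,574,-143),bottle=(390,73,.115,635,-32),beaker=(263,131.5,.087,587,84))
for n,(x,y,z,a,b) in P.items():
    X=ray(c,130+x/2.353-.3,115+y/2.353-.3,z)*1000;print(n,X[:2].round(1),"off",(X[:2]-[a,b]).round(1))
print(np.abs(robot.read_state()["dq"]).max().round(3)); print(order.close_job())
E
```

```text
lid [ 601.4 -293.2] off [-1.6 -0.2]
jar [ 573.4 -142.7] off [-0.6  0.3]
bottle [633.5 -32.2] off [-1.5 -0.2]
beaker [581.6  82.1] off [-5.4 -1.9]
0.007
the job is handed in; nothing more can be done
None
```

The weighing station is set out and handed in at about 38 s of the 128 s allowed. The balance stood at the right end of the row.

- **Crucible:** it stands on the balance pan with its lid on. I lowered the lid until I felt contact, which came at the seated height.
- **Mats:** the jar is on the mat beside the balance, the bottle on the middle mat and the clear beaker on the mat beside the stirrer.
- **Setting down:** each was lowered until light contact (up to about 8 N) before release. The green look-alike was left alone.

In the last top and scene pictures everything stands upright, with the arm backed away. From the top picture the lid, jar and bottle were within about 2 mm of their centres.

The beaker check disagreed a little. The top picture put it about 6 mm off, while the wrist camera and the release position put it within about 2 mm. Both are inside the 15 mm allowed. I put the difference down to reading the clear rim by eye.

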